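# Reverse the circle scorer's beam and score the large arc

### The arm

A 6-joint arm with a two-finger parallel gripper is mounted at the origin on the work surface. World frame = base frame: x ahead of the robot, y to its left, z up, the work surface at z = 0. Lengths are in m, angles in rad, forces in N, time in s.
With the tool pointing down it reaches from about 0.275 to 0.75 m from the base axis. Payload 10.2 kg.
Tool frame: the origin (TCP) lies midway between the tips of the shut fingers; the grasp point (between the pads) lies manip.tcp_to_grasp behind it (manip.tcp_to_grasp is the distance from the TCP to the grasp point, in m); z points along the fingers, x is the direction in which the jaws open and shut, and the axes are right-handed (so a half turn about z gives the same grasp; the last joint's range is limited). The gripper opens to 88 mm and grips with 3 to 60 N. Pads are 18 mm wide; open, the fingers measure 123 mm over their backs; the gripper's body (75 mm by 187 mm) begins 45 mm behind the grasp point.
Start: joints at [1.04, 0.313, 1.498, -0, 1.331, -0.223], TCP at [0.159, 0.5, 0.239] pointing down, gripper open.
Joint ranges: [-2.94, 2.94], [-0.97, 2.17], [0.19, 2.56], [-1.23, 4.37], [0.02, 3.11], [-2.88, 2.88]. Speed limits (rad/s): [2.39, 2.39, 3.01, 3.14, 3.14, 3.14].

### API

Orientations are given as a rotation vector (axis times angle).
In Python, from rig import manip, kin, snapshot, job gives the robot as it stands. Calls block until the motion is done:
- manip.reach(position, orientation): joint-space move of the TCP to a pose.
- manip.movel(position, rot=None, feed=0.15, guard=None): straight line of the TCP; rot=None keeps the orientation; feed is the mean speed in m/s. With guard (N) it stops when the force on the tool has changed by that much, and returns True; else False.
- manip.set_joints(angles): joint-space move.
- manip.open_jaws() and manip.clamp(grasp_force=None): open the fingers fully, or close them until they stop; grasp_force is the grip in N (None keeps the last).
- manip.pause(seconds).
- kin.solve_ik(position, orientation): joint angles nearest the present ones, or None.
- manip.get_state(): the state.
- snapshot(name): name is "side" or "top"; returns a dict with "frame" (480x640x3 uint8, red, green, blue), "depth" (480x640 float32, m along the optical axis (not along the pixel's ray), 0 where there is no reading), "mtx" (3x3 intrinsics, pixels), "extrinsics" (4x4, takes a point from camera to world coordinates). Camera axes: x right, y down, z forward; pixel columns grow to the right and rows downward; lengths in m; the calibration is good to about 2 mm. A picture is of the moment at which its call begins.
A pose or a line that the arm cannot do raises manip.PlanningError and nothing moves.
- job.job_done(): hands the job in, once; it reports no verdict.
The state is a dict: "time_s": time; "q": joint angles; "qvel": joint speeds; "tau": joint torques, N m; "eef_pos": TCP position; "tcp_rot": TCP orientation; "contact_force": force on the tool from outside, world axes, zero at the start; "torque": the same for the moment, N m; "grip_width": finger opening in m.
Only numpy, scipy, OpenCV 4.12 (cv2) and the standard library are available. Lean on these libraries where they do the work, as an engineer would, in place of code of your own. Each camera call takes 0.05 s, during which the arm holds its last target. There are 200 camera calls.

### The job

The circle scorer's aluminium beam is on its pivot pin by the eye nearest the scoring wheel, set for small discs. Lift it off the pin, turn it end for end and lower it gently, fully home and flat on the card, with its other eye on the pin and the bar lying against the left-hand stop (round post); then, keeping it on the pin and flat on the card, swing it across the card to the right-hand stop (square post), leave it lying against that stop and let go. Leave the two tape rolls, the eraser and the glue jar where they are.

Things in the scene. Friction and masses are not known exactly. Their poses are not given: they have to be found in the camera images.
- board: Fixed plywood scoring board 260 x 370 mm with a white card on it, the card's top 15 mm above the table. It is placed differently each time and turned up to 0.35 rad. Origin: centre of its underside; x points away from the robot, y to its left side. The pin stands 90 mm from the origin along -x.
- pin (a point): Upright steel pivot pin fixed in the board: 12 mm diameter, 45 mm tall above the card, its last 10 mm tapering to 6 mm diameter. This point is on the pin's axis at the card's surface.
- beam_middle (a point): Loose aluminium beam, 0.18-0.29 kg, 204 mm long: bar 18 wide, 14 high, its underside 14 mm above the card, with a round eye boss at each end. Point: middle of the bar between the eyes, half-way up (21 mm above the beam's underside), a clear place to grip across the bar. x points from near eye to far eye, z up. It turns freely on the pin and stays where left.
- near_eye (a point): Centre of the through hole, at the underside, of the eye nearest the wheel carrier: boss 34 mm across, 28 mm high, hole 15 mm (1.5 mm clearance round the pin). It is on the pin at the start, the beam lying between the stops on the undersides of both bosses. 85 mm from beam_middle along the beam's -x, 21 mm below it.
- far_eye (a point): Centre of the hole, at the underside, of the beam's other eye, of the same size; it must go on the pin. 85 mm from beam_middle along the beam's +x, 21 mm below it; the eyes are 170 mm apart.
- wheel (a point): Lowest point of the small scoring wheel, 2 mm above the beam's underside, on its centre line, 50 mm from the near eye and 120 mm from the far eye. The wheel hangs from a black carrier on the bar (20 mm long, 26 wide, with a thumbscrew up to 42 mm above the beam's underside).
- left_stop_mark (a point): Point on the card, 120 mm from the pin's axis, under the wheel when the beam is on the pin by its far eye and its bar rests against the left (+y) stop, a fixed round steel post 10 mm across, 32 tall, on a foot 20 across, 4 high. x points from the pin along the bar; the post stands 140 mm from the pin along it, 14 mm to its left. Its angle varies.
- right_stop_mark (a point): The same for the right (-y) stop, a fixed square steel post 10 x 10 mm, 32 tall, on a foot 20 across, 4 high: the post stands 140 mm from the pin along this point's x, 14 mm to its right. Its angle varies too; the stops are 1.05 to 1.65 rad apart about the pin.
- tape_small: Bystander to leave alone: small clear roll of tape lying flat, 40 across, 18 high, on the robot-side left part of the board; origin: centre of its underside. Sizes in mm.
- eraser: Bystander to leave alone: white eraser 40 x 20 x 13, on the robot-side right part of the board; origin: centre of its underside. Sizes in mm.
- glue_jar: Bystander to leave alone: white lidded glue jar, 72 across, 85 high; origin: centre of its underside. Sizes in mm.
- tape_roll: Bystander to leave alone: big brown roll of tape lying flat, 110 across, 24 high; origin: centre of its underside. Sizes in mm.
Mind the look-alikes: they are no part of the job. What is shaped like the part that bears beam_middle but blue is not meant.

How it is judged:
On the way, in this order (a step that is already met when the one before it is completed fails the run):
1. the beam is fully down on the pin by its far eye, flat on the card, with its bar at the left stop (wheel within 10 mm of left_stop_mark) (horizontal distance between far_eye and pin below 0.004 m and z of far_eye in the frame of pin below 0.004 m and z of near_eye in the frame of pin below 0.006 m and angle between beam_middle's own z axis and vertical below 0.05 rad and horizontal distance between wheel and left_stop_mark below 0.01 m), for 0.2 s.
2. on its way across, the beam is still fully down on the pin and flat with the wheel well clear of both stops (more than 45 mm from either mark) (horizontal distance between far_eye and pin below 0.004 m and z of far_eye in the frame of pin below 0.004 m and z of near_eye in the frame of pin below 0.006 m and angle between beam_middle's own z axis and vertical below 0.05 rad and horizontal distance between wheel and left_stop_mark above 0.045 m and horizontal distance between wheel and right_stop_mark above 0.045 m), for 0.05 s.
At the end, for the whole second after the job is handed in: The beam is at rest, fully down on the pin by its far eye (hole centre within 4 mm of the pin's axis, that eye's underside within 4 mm and the other's within 6 mm of the card, tilt under 0.05 rad), with its bar at the right stop (wheel within 8 mm of right_stop_mark) (horizontal distance between far_eye and pin below 0.004 m and z of far_eye in the frame of pin below 0.004 m and z of near_eye in the frame of pin below 0.006 m and angle between beam_middle's own z axis and vertical below 0.05 rad and horizontal distance between wheel and right_stop_mark below 0.008 m and linear speed of beam below 0.02 m/s); the robot touches nothing.
It fails at once if a bystander is moved more than 30 mm (distance of any of tape_small, eraser, glue_jar, tape_roll from where it was at the start of the episode above 0.03 m).
It fails at once if the beam is dropped down the pin (faster than 0.4 m/s while its far eye is on the pin but not yet down) (horizontal distance between far_eye and pin below 0.006 m and z of far_eye in the frame of pin between 0.004 and 0.045 m and linear speed of beam above 0.4 m/s).
It also fails if it takes over 64 s, if anything falls off the work surface, if the arm or the gripper's body presses on something with over 40 N, if the wrist force passes 120 N, or if a joint passes its speed limit or range.

## Working session

There is one attempt and no reset: what is moved stays moved. The work goes in short steps, each a Python script; the robot and the scene stay as the last script left them, time stands still between calls to the robot, and variables do not carry over. Pictures are saved under pics/ and viewed, about 8 in all and at most 12, crops included, and the job is handed in when it is done.

```bash
mkdir -p pics; ls; python3 - <<'E'
from rig import manip,kin,snapshot
import cv2,numpy as np
for n in("top","side"):
    s=snapshot(n); np.savez(f"pics/{n}0.npz",**s); cv2.imwrite(f"pics/{n}0.png",s["frame"][:,:,::-1]); print(n,s["mtx"].tolist(),s["extrinsics"].round(4).tolist())
st=manip.get_state();print(st["eef_pos"],st["tcp_rot"],st["grip_width"],manip.tcp_to_grasp,st["time_s"])
E
```

```text
pics
top [[470.9575345091809, 0.0, 322.13356347470807], [0.0, 470.9575345091809, 243.46493652845484], [0.0, 0.0, 1.0]] [[-0.1291, -0.9679, 0.2155, 0.232], [-0.9916, 0.1261, -0.0275, 0.003], [-0.0005, -0.2173, -0.9761, 1.0615], [0.0, 0.0, 0.0, 1.0]]
side [[556.9271228475953, 0.0, 310.2695146993564], [0.0, 556.9271228475953, 243.97178520554772], [0.0, 0.0, 1.0]] [[0.9459, -0.2172, 0.2409, 0.166], [-0.3242, -0.6119, 0.7214, -0.8786], [-0.0093, -0.7605, -0.6493, 0.8603], [0.0, 0.0, 0.0, 1.0]]
[0.15895311 0.50014375 0.23824435] [ 2.53541926e+00  1.85439026e+00 -1.57115949e-03] 0.08795149550354524 0.0187 0.1
```

View pics/top0.png

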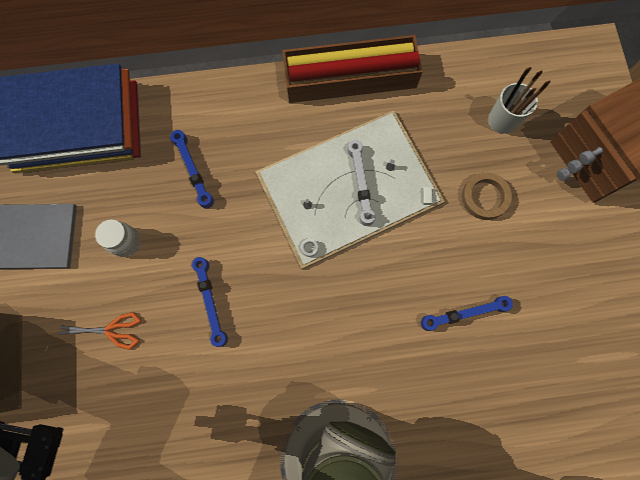

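View pics/side0.png

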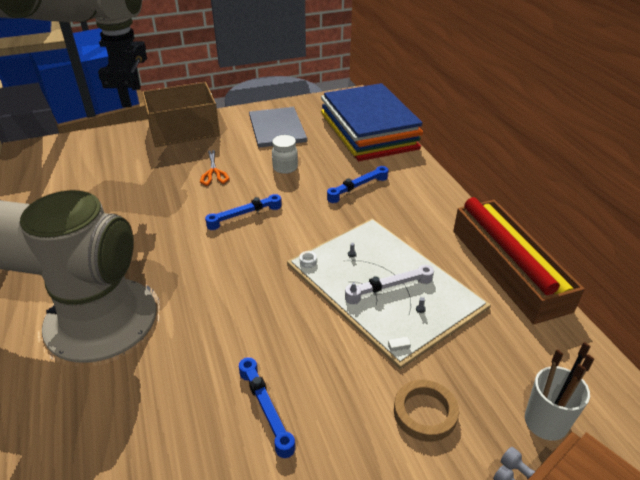

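```bash
python3 - <<'E'
import cv2
a=cv2.imread("pics/top0.png")[100:275,250:450]; cv2.imwrite("pics/tc.png",cv2.resize(a,None,fx=4,fy=4-0.6,interpolation=2)) if 0 else cv2.imwrite("pics/tc.png",cv2.resize(a[:150],None,fx=4,fy=4,interpolation=2))
a=cv2.imread("pics/side0.png")[230:370,285:485]; cv2.imwrite("pics/sc.png",cv2.resize(a,None,fx=4,fy=4,interpolation=2))
E
```

```text
(no output)
```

View pics/tc.png

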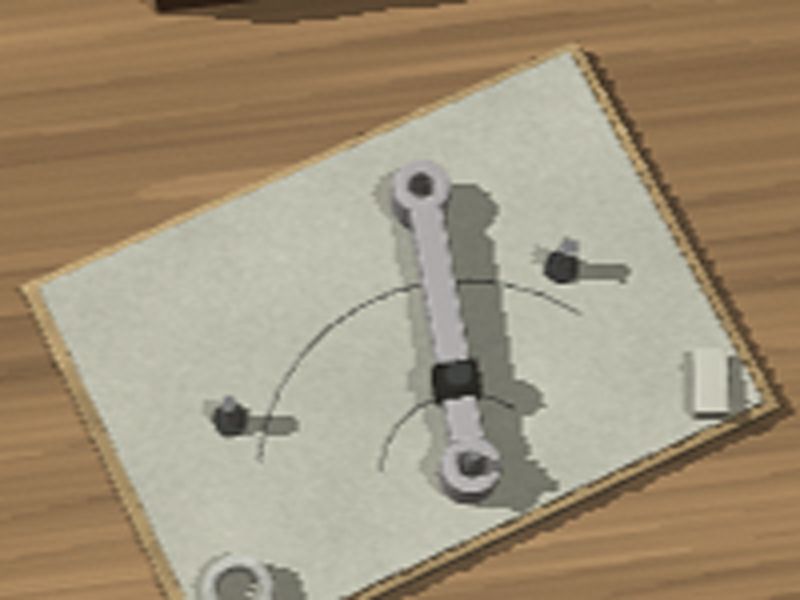

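View pics/sc.png

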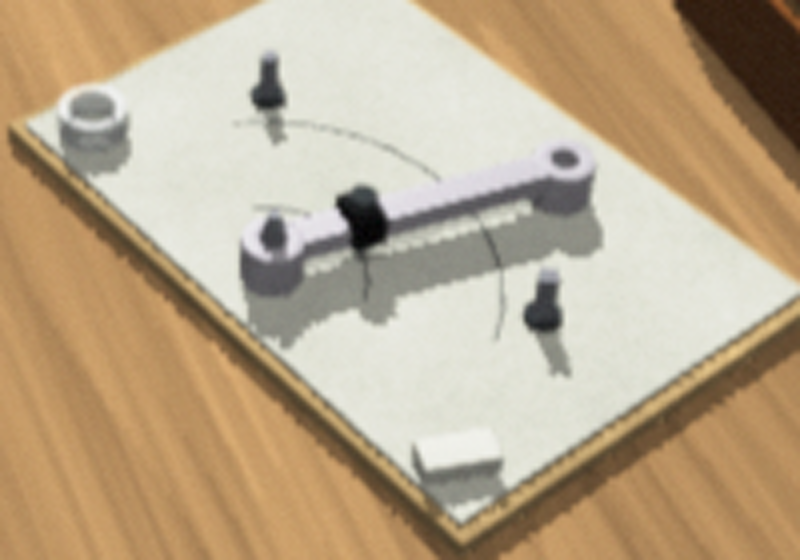

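```bash
cat > h.py <<'E'
import numpy as np
from scipy.spatial.transform import Rotation as Ro
C={n:np.load(f"pics/{n}0.npz") for n in("top","side")}
def ray(n,u,v):
    K,T=C[n]["mtx"],C[n]["extrinsics"]; d=T[:3,:3]@np.linalg.solve(K,[u,v,1]); return T[:3,3],d
def plane(n,u,v,z):
    o,d=ray(n,u,v); return o+d*(z-o[2])/d[2]
def px(n,p):
    K,T=C[n]["mtx"],C[n]["extrinsics"]; c=K@(T[:3,:3].T@(np.asarray(p)-T[:3,3])); return c[:2]/c[2]
def tri(a,b):
    A=0;B=0
    for n,p in(("top",a),("side",b)):
        o,d=ray(n,*p); d=d/np.linalg.norm(d); P=np.eye(3)-np.outer(d,d); A=A+P; B=B+P@o
    return np.linalg.solve(A,B)
def rot(yaw): # jaw axis (tool x) at yaw, tool pointing down
    return (Ro.from_euler("z",yaw)*Ro.from_euler("x",np.pi)).as_rotvec()
E
python3 - <<'E'
from h import *
t=lambda x,y:(250+x/4-.375,100+y/4-.375)
s=lambda x,y:(285+x/4-.375,230+y/4-.375)
F=dict(far=(t(421,186),s(565,160),.043),near=(t(471,463),s(272,243),.043),Lfoot=(t(231,421),s(267,96),.018),Rfoot=(t(561,267),s(543,317),.018),Ltop=(t(228,403),s(268,55),.047),Rtop=(t(569,243),s(549,272),.047))
for k,(a,b,z) in F.items(): print(k,plane("top",*a,z).round(4),plane("side",*b,z).round(4),tri(a,b).round(4))
# masks
import cv2
for n,box in(("top",(250,100,450,250)),("side",(285,230,485,370))):
    im=C[n]["frame"];x0,y0,x1,y1=box;g=im[y0:y1,x0:x1].max(2)
    m=(g<75).astype(np.uint8);c,l,st,ce=cv2.connectedComponentsWithStats(m)
    for i in range(1,c):
        if st[i,4]>8: print(n,ce[i].round(2)+[x0,y0],st[i])
E
```

```text
far [ 0.6768 -0.131   0.043 ] [ 0.6748 -0.1332  0.043 ] [ 0.6769 -0.1311  0.0409]
near [ 0.5079 -0.1348  0.043 ] [ 0.5037 -0.1388  0.043 ] [ 0.5072 -0.135   0.0391]
Lfoot [ 0.5575 -0.0044  0.018 ] [ 0.5558 -0.0062  0.018 ] [ 0.5574 -0.0043  0.0162]
Rfoot [ 0.6263 -0.2087  0.018 ] [ 0.6244 -0.2114  0.018 ] [ 0.6267 -0.2091  0.0152]
Ltop [ 0.5592 -0.0038  0.047 ] [ 0.5561 -0.0042  0.047 ] [ 0.5578 -0.0036  0.0467]
Rtop [ 0.6292 -0.2097  0.047 ] [ 0.6258 -0.2078  0.047 ] [ 0.6268 -0.2089  0.0487]
top [297.93 100.61] [39  0 24  3 46]
top [354.71 145.88] [103  44   4   5  17]
top [389.92 166.48] [136  63   8   8  48]
top [363.52 194.76] [108  90  13  11 107]
top [307.35 205.  ] [ 54 102   8   7  43]
top [368.12 216.56] [115 114   6   5  16]
top [368.06 223.75] [115 122   8   4  16]
side [473.22 242.89] [169   0  31  38 584]
side [351.58 252.35] [64 16  6 11 40]
side [375.39 285.03] [ 84  49  13  15 116]
side [352.62 288.62] [66 57  4  4 13]
side [420.47 307.42] [132  71   8  12  59]
```

```bash
cat >> h.py <<'E'
pin=np.array([.506,-.137]); th0=.029; pL,pR=1.103,-.443
def mid(phi,r=.085,pin=pin): return pin+r*np.array([np.cos(phi),np.sin(phi)])
E
python3 - <<'E'
from h import *; from rig import manip,kin
for k in(1,-1):
  j=k*np.pi/2
  for nm,p,y in(("grasp",mid(th0),th0),("L",mid(pL),pL-np.pi),("R",mid(pR),pR-np.pi)):
    q=kin.solve_ik([*p,.03],rot(y+j)); print(k,nm,None if q is None else np.round(q,2))
E
```

```text
1 grasp [-0.42  0.71  1.45 -0.    0.98 -2.02]
1 L [-0.33  0.61  1.64 -0.    0.88  0.14]
1 R [-0.48  0.72  1.44 -0.    0.98  1.53]
-1 grasp [-0.42  0.71  1.45 -0.    0.98  1.12]
-1 L None
-1 R [-0.48  0.72  1.44 -0.    0.98 -1.61]
```

```bash
python3 - <<'E'
from h import *; from rig import manip,kin,snapshot
import cv2
r=rot(th0+np.pi/2); m=mid(th0)
manip.reach([*m,.22],r); manip.movel([*m,.10],feed=.2)
print(manip.movel([*m,.0205],feed=.08,guard=8))
manip.clamp(grasp_force=30); s=manip.get_state(); print(s["eef_pos"],s["grip_width"],s["contact_force"])
print(manip.movel([*m,.0955],feed=.1,guard=15)); s=manip.get_state(); print(s["eef_pos"],s["grip_width"],s["contact_force"],s["torque"])
a=pL-.03
manip.reach([*mid(a),.0955],rot(a-np.pi/2)); manip.pause(.3)
s=manip.get_state(); print(s["eef_pos"],s["tcp_rot"],s["time_s"])
for n,(x0,y0) in dict(top=(270,115),side=(290,190)).items():
    f=snapshot(n); np.savez(f"pics/{n}1.npz",**f); c=f["frame"][y0:y0+140,x0:x0+180,::-1]; cv2.imwrite(f"pics/{n}1.png",cv2.resize(c,None,fx=4,fy=4,interpolation=2))
a=cv2.imread("pics/top1.png");b=cv2.imread("pics/side1.png")
cv2.imwrite("pics/ab1.png",np.vstack([a,b])[:, :]) 
E
```

```text
False
[ 0.59092574 -0.13437089  0.02047757] 0.017897396931364735 [ 0.05388074  0.84864367 -0.23088455]
False
[ 0.59060443 -0.13442287  0.09480371] 0.017742292939679636 [ 0.47486454 -0.30489909 -3.11934075] [-0.00510368  0.01451316  0.01093956]
[ 0.5466207  -0.06235453  0.09550031] [-3.04480095e+00  7.73805275e-01 -1.16422539e-04] 8.8583
```

View pics/top1.png

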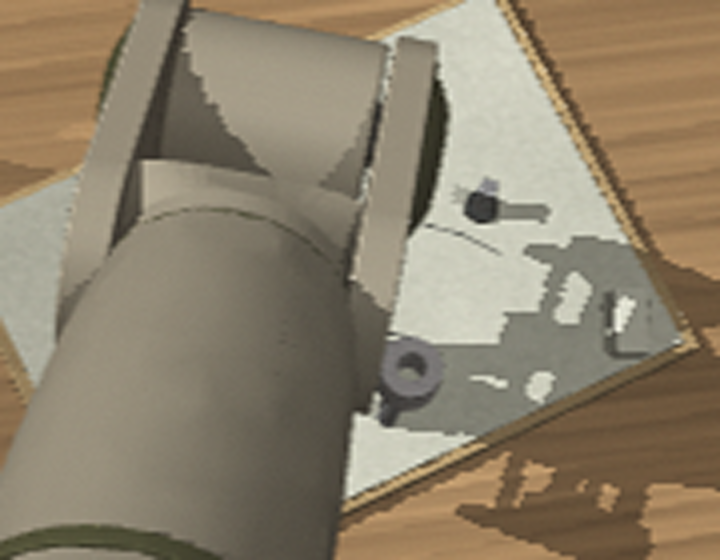

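View pics/side1.png

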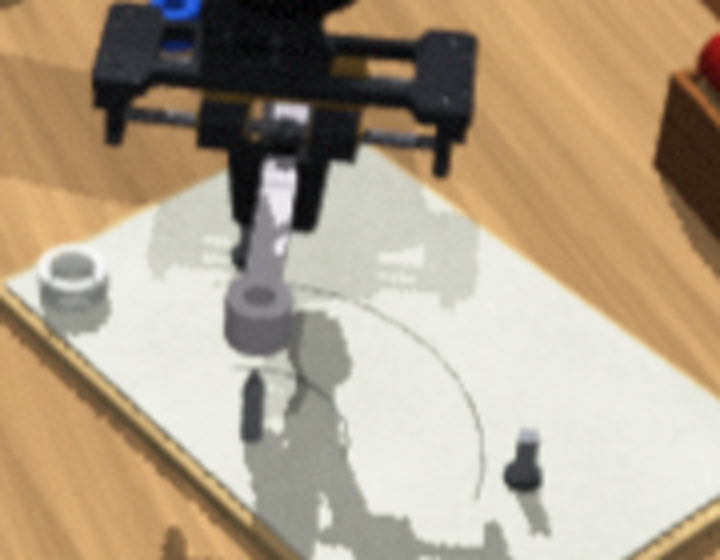

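```bash
python3 - <<'E'
from h import *
t=lambda x,y:(270+x/4-.375,115+y/4-.375)
s=lambda x,y:(290+x/4-.375,190+y/4-.375)
print("eye",plane("top",*t(412,371),.118),plane("side",*s(259,296),.118),tri(t(412,371),s(259,296)))
print("pin side tip/base",plane("side",*s(255,371),.06),plane("side",*s(251,437),.0155))
for n in("top","side"):
  f=t if n=="top" else s
  for z in(.015,.06): 
    p=px(n,[*pin,z]); o=f(0,0); print(n,z,(p-o)*4)
E
```

```text
eye [ 0.5033027  -0.13808656  0.118     ] [ 0.50392082 -0.13932426  0.118     ] [ 0.50400011 -0.13831565  0.1169292 ]
pin side tip/base [ 0.5067855  -0.13339834  0.06      ] [ 0.50508317 -0.13683771  0.0155    ]
top 0.015 [390.78862197 419.0378526 ]
top 0.06 [398.37702424 397.26907269]
side 0.015 [252.70497543 437.45511348]
side 0.06 [256.25539583 376.03150935]
```

```bash
python3 - <<'E'
from h import *
g=lambda n:np.load(f"pics/{n}1.npz")["frame"].max(2)
a=g("side");print("side cols",347,"-",361);[print(y,a[y,347:362]) for y in range(280,303)]
a=g("top");print("top cols 358-384");[print(y,a[y,358:384]) for y in range(197,226)]
E
```

```text
side cols 347 - 361
280 [234 234 233 233 232 232 231 230 224 201 199 203 202 205 194]
281 [232 223 212 211 210 208 203 201 197 189 191 200 198 202 199]
282 [232 224 214 210 204 170 130 143 175 172 174 174 180 190 190]
283 [234 233 234 234 216 146  90 118 170 188 189 182 184 187 173]
284 [235 235 236 229 192 101  71  88 145 198 206 203 201 198 183]
285 [234 237 234 221 141  73  67  76 115 181 207 207 203 200 200]
286 [236 236 233 203 103  71  75  81 100 172 221 220 208 203 203]
287 [237 238 229 178  86  76  80  82 100 168 221 218 212 217 204]
288 [237 237 226 165  86  78  82  80  99 161 205 208 209 215 203]
289 [238 236 228 171  86  77  79  80 106 171 204 207 207 206 197]
290 [237 236 230 182  90  78  75  78 111 180 206 206 205 204 186]
291 [237 236 229 169  87  80  75  81 115 179 203 206 205 203 184]
292 [238 237 228 153  83  77  76  78 111 182 204 206 205 196 157]
293 [238 237 227 151  84  75  75  81 113 179 204 209 209 193 132]
294 [238 237 227 151  86  77  81  81 120 192 212 226 224 206 147]
295 [238 236 224 139  78  80  74  81 129 206 227 234 234 220 160]
296 [239 236 220 124  79
[... 2973 characters left out ...]

 130 130 127 128 131 129 132 132]
220 [154 216 210 212 211 213 182  69  60  53  78 121 130 129 128 127 127 127
 131 130 127 128 132 128 129 128]
221 [150 212 210 207 205 206 197 148  86  78 107 130 128 125 125 129 128 127
 127 130 129 127 130 129 128 126]
222 [172 211 206 208 207 207 206 209 211 213 213 208 206 183 127 128 126 126
 125 128 129 130 129 126 121 123]
223 [193 211 210 209 208 207 207 204 205 207 208 206 206 209 212 211 213 211
 211 212 211 213 191 126 128 124]
224 [193 214 209 210 209 207 209 209 206 204 209 211 209 207 208 206 208 209
 209 203 199 203 206 207 209 209]
225 [190 208 204 207 210 209 206 206 206 207 206 205 206 207 204 202 204 203
 202 199 201 205 205 205 206 208]
```

```bash
python3 - <<'E'
from h import *
a=np.load("pics/side1.npz")["frame"].max(2);print("cols 343-");[print(y,a[y,343:368]) for y in range(256,281)]
print("pin from top base",plane("top",366.6,218.45,.015),"side tip",plane("side",353.1,282.8,.06),"base",plane("side",352.5,298,.015))
print("eye top",plane("top",372.65,206.1,.118))
E
```

```text
cols 343-
256 [211 208 208 206 193 146  72  51  88 140 140 142 142 144 142 139 144 151
 185 205 208 205 205 206 207]
257 [226 225 222 211 206 184 114  89 103 136 141 142 144 142 143 140 140 153
 195 204 206 206 208 205 207]
258 [236 235 233 227 214 191 159 133 123 139 144 143 144 143 141 141 136 155
 200 205 205 205 207 207 207]
259 [237 235 235 231 213 182 165 146 138 141 144 141 143 139 139 142 141 158
 198 203 204 205 207 208 205]
260 [227 219 227 220 186 151 145 140 138 143 141 141 143 141 142 141 143 156
 180 189 192 202 203 205 204]
261 [224 219 227 214 163 141 145 145 141 135 128 124 127 129 134 143 143 149
 157 169 178 187 180 182 189]
262 [234 233 231 206 149 144 144 140 124 115 107 106 106 110 116 131 143 147
 151 165 183 189 182 183 186]
263 [235 236 228 185 144 142 144 134 109 103 103 104 100 102  98 114 141 149
 146 158 185 201 204 201 199]
264 [237 235 222 159 142 144 142 134 111 103 100  99 103 103  95 111 138 148
 147 152 176 199 205 204 204]
265 [236 234 219 141 133 144 141 141 125 113 109 105 101 106 111 127 140 145
 146 147 169 200 207 212 222]
266 [234 233 219 134
[... 1076 characters left out ...]
10 100 100 102 100 103 103  99 101  98  98 101 104
 103 107 105 114 136 144 148]
277 [233 233 234 231 215 181 128 112 104 105  99 101  98 100 101 104 116 138
 146 113 105 118 143 147 148]
278 [234 234 235 235 232 226 194 166 143 127 119 120 116 114 121 139 168 185
 179 116 105 120 146 149 146]
279 [236 236 235 236 233 233 231 220 207 200 196 195 186 167 173 181 200 202
 185 123 107 116 145 151 149]
280 [236 236 236 234 234 234 233 233 232 232 231 230 224 201 199 203 202 205
 194 156 114 118 142 148 146]
pin from top base [ 0.50842103 -0.13568456  0.015     ] side tip [ 0.50578604 -0.13435794  0.06      ] base [ 0.50648944 -0.13413775  0.015     ]
eye top [ 0.50604066 -0.13856088  0.118     ]
```

```bash
cat >> h.py <<'E'
pin=np.array([.5072,-.135]); pL,pR=1.106,-.459
E
python3 - <<'E'
from h import *; from rig import manip
s=manip.get_state(); f0=s["contact_force"]
p=np.array(s["eef_pos"][:2])+[.002,.0034]
manip.movel([*p,.0955],feed=.05); manip.movel([*p,.068],feed=.08)
for z in(.058,.040,.0235,.0195):
    h=manip.movel([*p,z],feed=.04,guard=7); s=manip.get_state(); print(z,h,s["eef_pos"].round(4),(s["contact_force"]-f0).round(2),s["torque"].round(2),s["time_s"])
    if h: break
E
```

```text
0.058 False [ 0.5485 -0.0589  0.0578] [ 0.37  1.51 -1.18] [-0.11  0.07 -0.05] 10.1
0.04 False [ 0.5486 -0.0589  0.0399] [-0.52  0.94 -0.24] [-0.08  0.16 -0.03] 10.7
0.0235 False [ 0.5486 -0.0589  0.0234] [-0.32  0.84 -0.81] [-0.07  0.13 -0.  ] 11.2583
0.0195 False [ 0.5493 -0.0592  0.0202] [-0.63  1.06  6.5 ] [-0.05  0.12 -0.04] 11.5083
```

```bash
python3 - <<'E'
from h import *; from rig import manip,snapshot
import cv2
tp=plane("top",309,248,.033); print("tape",tp[:2], "finger", mid(pL,pin=pin)+.055*np.array([-np.sin(pL),np.cos(pL)]))
manip.movel([.5486,-.0589,.0212],feed=.03)
manip.clamp(grasp_force=6); manip.pause(.2)
for a in np.arange(1.082,1.125,.008):
    h=manip.movel([*mid(a,.0865,pin),.0212],rot(a-np.pi/2),feed=.02,guard=4); s=manip.get_state(); print(round(a,3),h,s["contact_force"].round(2),s["torque"].round(2))
    if h: break
manip.pause(.3)
manip.open_jaws(); manip.pause(.4); s=manip.get_state(); print(s["eef_pos"],s["contact_force"],s["time_s"])
f=snapshot("side"); np.savez("pics/side2.npz",**f); cv2.imwrite("pics/side2.png",cv2.resize(f["frame"][200:340,290:470,::-1],None,fx=4,fy=4,interpolation=2))
E
```

```text
tape [0.45264363 0.00443473] finger [ 0.49613525 -0.03436416]
1.082 False [ 0.29 -0.26 -3.23] [-0.04  0.07  0.04]
1.09 False [-0.89 -0.38 -2.34] [-0.06  0.07 -0.02]
1.098 False [-0.18 -0.45 -2.87] [-0.07  0.06  0.03]
1.106 False [ 0.54 -0.42 -2.46] [-0.12 -0.06 -0.07]
1.114 False [ 2.34 -2.19 -2.81] [-0.4  -0.19 -0.14]
1.122 False [ 3.08 -4.16 -2.83] [-0.67 -0.44 -0.09]
[ 0.54472596 -0.05705622  0.0211878 ] [ 0.46759382 -0.09834454  1.5264817 ] 15.4833
```

View pics/side2.png

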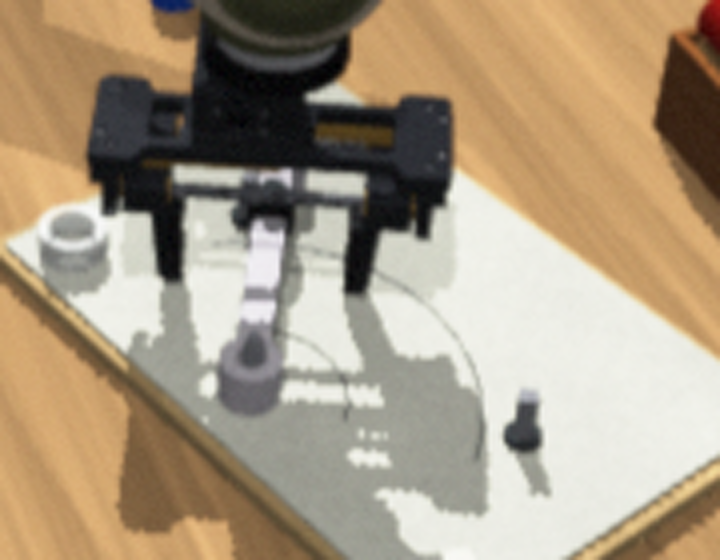

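```bash
python3 - <<'E'
from h import *; from rig import manip,snapshot
import cv2
def go(a,feed,g):
    h=manip.movel([*mid(a,.0865,pin),.0212],rot(a-np.pi/2),feed=feed,guard=g); s=manip.get_state()
    print(round(a,3),h,s["contact_force"].round(1),s["torque"].round(2),s["time_s"]); return h
go(1.107,.03,None)
manip.clamp(grasp_force=6); manip.pause(.2); print(manip.get_state()["grip_width"])
ok=True
for a in np.linspace(1.107,pR+.05,12)[1:]:
    if go(a,.05,12): ok=False;break
if ok:
  for a in np.arange(pR+.035,pR-.05,-.008):
    h=go(a,.02,5)
    if h: break
manip.pause(.3)
f=snapshot("side"); np.savez("pics/side3.npz",**f); cv2.imwrite("pics/side3.png",cv2.resize(f["frame"][200:340,290:470,::-1],None,fx=4,fy=4,interpolation=2))
E
```

```text
1.107 False [ 0.2  0.2 -0.1] [-0.06  0.09 -0.02] 15.7833
0.018296415454726836
0.969 False [ 1.2 -0.3 -0.2] [-0.07  0.01 -0.03] 17.4333
0.831 False [ 0.5 -1.2 -0.3] [-0.14 -0.05 -0.03] 17.825
0.694 False [ 0.9 -0.3 -0.3] [-0.16 -0.   -0.04] 18.2167
0.556 False [-0.1 -0.7 -0.2] [-0.16  0.05 -0.11] 18.6083
0.418 False [ 0.2 -0.7 -0.5] [-0.14  0.09 -0.07] 19.0
0.28 False [-0.1  0.1 -0.6] [-0.15  0.13 -0.04] 19.3917
0.142 False [-0.6 -0.8 -1. ] [-0.09  0.13 -0.04] 19.7833
0.004 False [-1.3 -1.1  0. ] [-0.14  0.26 -0.12] 20.175
-0.133 False [-1.8 -0.2  0.3] [-0.09  0.45 -0.14] 20.5667
-0.271 False [-2.7 -0.8  1.7] [ 0.02  0.53 -0.09] 20.9583
-0.409 False [-3.6 -0.1  1.6] [ 0.02  0.75 -0.11] 21.35
-0.424 False [-3.6  3.9  1.7] [0.6  0.64 0.04] 21.6
-0.432 False [-2.9  3.9  2.1] [0.68 0.65 0.02] 21.85
-0.44 False [-3.6  3.2  2.1] [0.62 0.72 0.02] 22.1
-0.448 False [-3.7  3.4  1.3] [0.61 0.68 0.04] 22.35
-0.456 False [-3.2  4.2  2.7] [0.67 0.64 0.11] 22.6
-0.464 False [-1.9  7.2  1.6] [1.14 0.39 0.12] 22.85
-0.472 False [-0.4 10.2  1.6] [1.58 0.11 0.05] 23.1
-0.48 False [ 2.1 12.8  2.1] [ 2.03 -0.08  0.11] 23.35
-0.488 False [ 0.9 12.5  2.1] [2.03 0.01 0.16] 23.6
-0.496 False [ 0.3 12.6  3.2] [ 2.09 -0.05  0.12] 23.85
-0.504 False [ 0.1 13.4  2.9] [2.13 0.11 0.15] 24.1
```

View pics/side3.png

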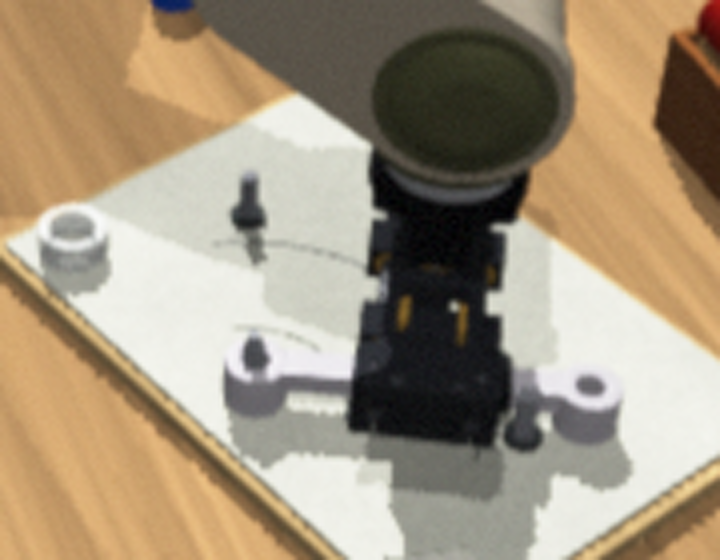

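```bash
python3 - <<'E'
from h import *; from rig import manip,snapshot
import cv2
a=-.475
manip.movel([*mid(a,.0865,pin),.0212],rot(-.475-np.pi/2),feed=.02); print(manip.get_state()["contact_force"])
manip.open_jaws(); manip.pause(.3); p=manip.get_state()["eef_pos"]
manip.movel([p[0],p[1],.15],feed=.12); 
manip.set_joints([1.04,.313,1.498,0,1.331,-.223]); s=manip.get_state(); print(s["eef_pos"],s["contact_force"],s["time_s"])
o=[]
for n,(x0,y0) in dict(top=(270,120),side=(290,220)).items():
    f=snapshot(n); np.savez(f"pics/{n}4.npz",**f); o.append(cv2.resize(f["frame"][y0:y0+120,x0:x0+180,::-1],None,fx=4,fy=4,interpolation=2)[:,:,:])
cv2.imwrite("pics/top4.png",o[0]); cv2.imwrite("pics/side4.png",o[1])
E
```

```text
[ 0.35027403 10.91173091  1.83735698]
[0.1593448  0.50016689 0.23842375] [-0.71221804 -0.83463042 -0.93938811] 30.1833
```

View pics/top4.png

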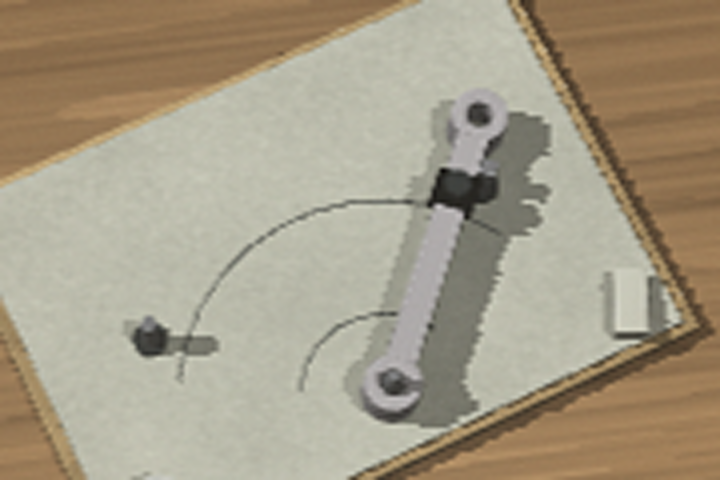

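View pics/side4.png

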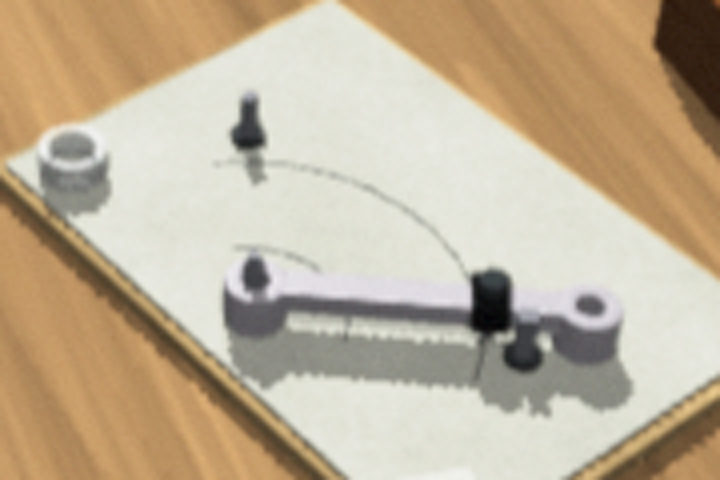

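```bash
python3 - <<'E'
from h import *; from rig import job,manip
t=lambda x,y:(270+x/4-.375,120+y/4-.375)
s=lambda x,y:(290+x/4-.375,220+y/4-.375)
for a,b,f,n in((t(391,390),t(479,114),plane,"top"),(s(254,281),s(591,306),plane,"side")):
    p,q=plane(n,*a,.043),plane(n,*b,.043); d=q-p; print(n,p,q,np.hypot(*d[:2]),np.arctan2(d[1],d[0]),"exp",pR)
job.job_done()
E
```

```text
top [ 0.50384943 -0.13415723  0.043     ] [ 0.66147809 -0.20964045  0.043     ] 0.17476988155173293 -0.44659904129113986 exp -0.459
side [ 0.50518347 -0.13778299  0.043     ] [ 0.6595971 -0.2112168  0.043    ] 0.17098565699722726 -0.44390970104543265 exp -0.459
the job is handed in; nothing more can be done
```

The beam is now on the pin by its far eye, flat on the card and lying against the right-hand square stop. The job is handed in; it reports no verdict.

- **Turn and seating:** I lifted the beam off, turned it end for end and measured about 4 mm of misalignment in both cameras. After correcting that, it went down the pin with about 1 N sideways force. It touched down gently, with 6.5 N at the card.
- **Left stop:** I nudged the bar against the round post. Contact came at 1.107 rad, against 1.106 measured.
- **Swing:** I swung it lightly gripped to the square post. Contact came at about −0.46 rad, against −0.459 measured. I then opened the jaws and took the arm back to its start pose.

**Last checks:**
- **Position:** Both final pictures show the eye seated on the pin, the bar at the square post and the arm clear.
- **Angle:** The cameras read −0.447 and −0.444 rad, about 0.015 rad short of the expected angle. That is roughly 1.8 mm at the wheel, inside the 8 mm limit.
- **Eye spacing:** The hand-read eye spacing came out at 175 mm (top) and 171 mm (side) against the true 170 mm, so those readings are only good to a few mm.
- **Side force:** The last push against the right stop reached about 13 N at the tool before release, well under the limits.
- **Bystanders:** The small tape and eraser look unmoved, though I did not measure them. The glue jar and big tape roll were outside the final crops, and the grip and the card work stayed well away from them.

The clock read about 30 s of the allowed 64 s at the last check.

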